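# Stow the carburetor and straightedge tray in the jetting rack

### The job

Lay the straightedge flat on the floor of the red-tabbed tray, its long edge flush against the long side of the carburetor flange that faces the tray's open half, and let go of it. Then slide the loaded tray by its red tab fully home into the empty (green-floored) bay of the clear-roofed rack, so that the carburetor still sits upright and the straightedge still lies flush beside it. Leave the other things on the bench where they stand.

Things in the scene. Friction and masses are not known exactly. Their poses are not given: they have to be found in the camera images.
- tray: Loose aluminium tray, 0.25 kg, 120 mm (x) by 110 mm (y), floor 3 mm thick, walls 3 mm thick, 16 mm high over all. An upright red tab sticks out of the middle of its front (-x) wall: x = -60 to -98 mm, 10 mm thick (y), z = 4 to 38 mm. Origin: centre of the underside of the 120 x 110 part. It is slid along the bench. Its -y half is open for the straightedge.
- carb: Loose carburetor, 0.3 kg, in the tray's +y half: aluminium flange 70 mm (x) by 50 mm (y) by 12 mm thick, on it a body at y = -4 to +22 mm that reaches 46 mm above the origin. Origin: centre of the flange's underside. The straightedge goes against its long side at y = -25 mm, which faces the tray's open half (straightedge's origin then at y = -38 mm).
- straightedge: Loose steel straightedge, about 0.1 kg: bar 90 mm (x) by 26 mm (y) by 8 mm thick, with a blue upright grip rib on its top, 40 mm long (x), 10 mm thick (y), from z = 8 to 45 mm. Origin: centre of the bar's underside. Both long edges are alike.
- rack: Fixed blue rack with two bays, open to the front (-x). Origin: middle of the front plane, bench level. Bays centred at y = +65, -65 mm, each 120 mm wide; walls 10 mm thick, noses rounded, at x = 0 to 140; back stop 22 mm high at x = 122. No floor: the tray slides on the bench. Clear roof, z = 93 to 103, overhangs the front to x = -38 mm: the gripper must lean back under it.
- bay_mat: Green mat (1 mm, look only, no obstacle) on the floor of the empty bay. Origin: centre of the mat at bench level; x points into the bay. The tray is fully home against the back stop when its origin and axes coincide with this frame (within 1 to 2 mm).
- stored_tray: Fixed tray of the same size with a shorter black tab, already in the other bay; same frame as the tray's, its tab sticks out of the rack to x = -78 mm of its own frame.
- pump: Bystander: gray cast fuel pump, upright, 68 mm across and 66 mm high, with two hose stubs along its x that reach 45 mm from the axis. Origin: centre of the underside.
- mallet: Bystander: orange rubber mallet lying along its x: head 52 mm across and 90 mm long (along y) centred at x = 90 mm, handle to x = -140 mm. 52 mm high. Origin at bench level.
- hub: Bystander: nickel-plated wheel hub, upright, 84 mm across, 60 mm high. Origin: centre of the underside.
- sprocket: Bystander: white nylon sprocket lying flat, 92 mm across, 10 mm thick. Origin: centre of the underside.
- spray_can: Bystander: red can, 60 mm across, 150 mm high, upright. Origin: centre of the underside.
- jet_jar: Bystander: small clear jar with a yellow cap, 48 mm across, 60 mm high. Origin: centre of the underside.
There are look-alikes about, which are no part of the job. What is shaped like the carb but pink or purple is not meant.

How it is judged:
On the way, in this order (a step that is already met when the one before it is completed fails the run):
1. the straightedge lies flat on the tray's floor, flush against the carburetor flange, let go (y of straightedge in the frame of carb between -0.041 and -0.036 m and x of straightedge in the frame of carb between -0.025 and 0.025 m and angle between the x axis of straightedge and the x axis of carb, either way round below 0.05 rad and angle between each of straightedge, carb's own z axis and vertical below 0.06 rad and z of straightedge in the frame of tray between 0 and 0.006 m and z of carb in the frame of tray between 0 and 0.006 m and contact force between the fingers and straightedge below 0.2 N), for 0.2 s.
2. the tray is fully home in the empty bay (x of tray in the frame of bay_mat between -0.006 and 0.006 m and y of tray in the frame of bay_mat between -0.008 and 0.008 m and angle between the x axis of tray and the x axis of bay_mat, either way round below 0.07 rad and angle between tray's own z axis and vertical below 0.05 rad and height (world z) of tray below 0.005 m), for 0.2 s.
At the end, for the whole second after the job is handed in: Tray flat on the bench, at rest, fully home in the green-floored bay (6 mm in depth, 8 mm sideways, 4 degrees); carburetor upright and straightedge flat on the tray floor, its long edge against the flange side (gap at most 3 mm, 3 degrees, middles within 25 mm along it) (all of step 2 and y of straightedge in the frame of carb between -0.041 and -0.036 m and x of straightedge in the frame of carb between -0.025 and 0.025 m and angle between the x axis of straightedge and the x axis of carb, either way round below 0.05 rad and angle between each of straightedge, carb's own z axis and vertical below 0.06 rad and z of straightedge in the frame of tray between 0 and 0.006 m and z of carb in the frame of tray between 0 and 0.006 m and linear speed of each of tray, carb, straightedge below 0.02 m/s); the robot touches nothing.
It fails at once if a bystander is pushed more than 30 mm from its place (distance of any of pump, mallet, hub, sprocket, spray_can, jet_jar from where it was at the start of the episode above 0.03 m).
It fails at once if the carburetor or the tray is tipped more than 20 degrees (angle between any of carb, tray's own z axis and vertical above 0.35 rad).
It also fails if it takes over 67 s, if anything falls off the work surface, if the arm or the gripper's body presses on something with over 40 N, if the wrist force passes 120 N, or if a joint passes its speed limit or range.

### The arm

A 6-joint arm with a two-finger parallel gripper is mounted at the origin on the work surface. World frame = base frame: x ahead of the robot, y to its left, z up, the work surface at z = 0. Lengths are in m, angles in rad, forces in N, time in s.
With the tool pointing down it reaches from about 0.35 to 0.85 m from the base axis. Payload 8.1 kg.
Tool frame: the origin (TCP) lies at the very end of the fingers, on their centre line; the grasp point (between the pads) lies 19 mm behind it; z points along the fingers, y is the direction in which the jaws open and shut (so a half turn about z gives the same grasp; the last joint's range is limited). The gripper opens to 93 mm and grips with 3 to 60 N. Pads are 15 mm wide; open, the fingers measure 128 mm over their backs; the gripper's body (75 mm by 188 mm) begins 65 mm behind the grasp point.
Start: joints at [1.248, 0.13, 1.488, -0, 1.523, -0.085], TCP at [0.141, 0.583, 0.196] pointing down, gripper open.
Joint ranges: [-2.96, 2.96], [-0.89, 2.26], [0.02, 2.5], [-1.34, 4.48], [0, 2.73], [-2.66, 2.66]. Speed limits (rad/s): [2.39, 2.39, 2.79, 3.14, 3.14, 3.14].

### API

Orientations are given as a rotation vector (axis times angle).
In Python, from plant import * gives the robot as it stands.
- The arm moves only by the tool apply_moves, never from a script. Its argument "commands" is one flat list of numbers, 7 for each row, row after row: the shift along the world's x, y, z in cm, then the turn, a rotation vector about the world's x, y, z in rad, then the finger opening in cm, from 0 to 9.3. A call has 1 to 8 rows; each row shifts and turns the pose as measured when the row begins; what a row does not reach is not made up. A row lasts 1/8 s, in which the tool goes at most 62.5 mm and 10.7 degrees, less where a joint would pass 70% of its speed; a pose out of reach is approached as far as the arm can. A call with a gripper value outside its range is refused whole. The fingers move at their own pace and stop on an object; "squeeze" is the grip in N (left out, the last holds). Time passes only in rows, so rows that do not move let the fingers close. It gives the time, the measured TCP pose, the force and the opening at its end, in the units of the state.
- read_state(): the state, without advancing time (a new reading comes with each control period).
- read_camera(name): name is "side" or "top"; returns (picture, depth): 420x560x3 uint8, blue, green, red; 420x560 float32, m along the optical axis (not along the pixel's ray), 0 where there is no reading.
- camera_model(name): a dict with "intrinsics" (3x3 intrinsics, pixels), "R" (3x3) and "t" (3): a world point X has camera coordinates R X + t. Camera axes: x right, y down, z forward; pixel columns grow to the right and rows downward; lengths in m; the calibration is good to about 2 mm. A picture is of the moment at which its call begins. camera_model takes no time and is no camera call.
- close_job(): hands the job in, once; it reports no verdict.
Trained networks look in the newest picture that a camera, given by its name, has taken for a name from the list of things; names that differ only in an ending like _2 or _b are one class to them, and where a whole thing is asked for, a point or a joint stands for the part that bears it (a point fixed in the world has none). Each returns a list of dicts, best first, with "conf" (0 to 1); they miss things now and then, are a little off and sometimes report something else, mostly with a low value. They report only what shows in the picture. A call takes as long as a camera call. They do not tell look-alikes from the thing itself.
- find_in(query, camera): "point" ([x, y, z] in m, in the coordinates of the camera as it stood for that picture, good to about 4 mm: the middle of the surface that is visible of it).
- cut_out(query, camera): "mask" (420x560 bool, what is visible of it).
- spot_point(query, camera): "point" ([x, y, z] in m, in the coordinates of the camera as it stood for that picture, good to about 4 mm: a listed point, or the origin of a listed thing).
The state is a dict: "t": time; "q": joint angles; "dq": joint speeds; "joint_torque": joint torques, N m; "tool_pos": TCP position; "orientation": TCP orientation; "force": force on the tool from outside, world axes, zero at the start; "wrist_torque": the same for the moment, N m; "opening": finger opening in m.
Only numpy, scipy, OpenCV 4.12 (cv2) and the standard library are available. Lean on these libraries where they do the work, as an engineer would, in place of code of your own. Each camera call takes 0.05 s, during which the arm holds its last target. There are 200 camera calls.

## Working session

There is one attempt and no reset: what is moved stays moved. The work goes in short steps, Python scripts to look and compute and a tool call to move; the robot and the scene stay as the last step left them, time stands still between calls to the robot, and variables do not carry over. Pictures are saved under pics/ and viewed, about 8 in all and at most 12, crops included, and the job is handed in when it is done.

Besides the shell and the picture viewer there is one more tool, called after "Emit:" by a JSON object that holds its "name" and its "arguments". apply_moves: Moves the arm, as the interface text tells. Its arguments: {"type":"object","properties":{"commands":{"type":"array"},"squeeze":{"type":"number"}},"required":["commands"]}

```bash
ls; mkdir -p pics
python3 - <<'E'
from plant import *
import cv2,numpy as np
for n in("top","side"):
    im,d=read_camera(n); cv2.imwrite(f"pics/{n}0.png",im); np.save(f"pics/{n}0.npy",d)
    m=camera_model(n); print(n,m)
    R,t=np.array(m["R"]),np.array(m["t"])
    for q in["tray","carb","straightedge","rack","bay_mat"]:
        for f in(spot_point,):
            print(q,[(np.round(R.T@(np.array(o["point"])-t),3),round(o["conf"],2)) for o in f(q,n)])
print(read_state())
E
```

```text
pics
top {'intrinsics': array([[417.18672141,   0.        , 277.08794084],
       [  0.        , 417.18672141, 208.4928117 ],
       [  0.        ,   0.        ,   1.        ]]), 'R': array([[ 0.016201  , -0.99985698, -0.00485283],
       [-0.99182058, -0.01545584, -0.12670062],
       [ 0.1266075 ,  0.00686581, -0.99192913]]), 't': array([0.00795251, 0.5365064 , 1.00910051])}
tray [(array([0.54 , 0.295, 0.006]), 0.83), (array([ 0.562, -0.422, -0.002]), 0.61), (array([ 0.405, -0.371, -0.003]), 0.45)]
carb [(array([ 0.315,  0.251, -0.   ]), 0.74), (array([ 0.342,  0.134, -0.001]), 0.74), (array([ 0.524,  0.311, -0.   ]), 0.68)]
straightedge [(array([ 0.432, -0.12 ,  0.004]), 0.89)]
rack [(array([ 0.68 , -0.103,  0.001]), 0.6)]
bay_mat []
side {'intrinsics': array([[485.61056911,   0.        , 278.47039341],
       [  0.        , 485.61056911, 206.08962353],
       [  0.        ,   0.        ,   1.        ]]), 'R': array([[ 0.80100558, -0.59864224,  0.00418796],
       [-0.34312897, -0.46482933, -0.81620843],
       [ 0.49056353,  0.65235049, -0.57774238]]), 't': array([-0.41444743,  0
[... 328 characters left out ...]
 0.82)]
bay_mat [(array([ 0.745, -0.049, -0.003]), 0.47)]
{'t': 0.6, 'q': array([ 1.24757472e+00,  1.30358539e-01,  1.48821301e+00, -1.67082031e-05,
        1.52296617e+00, -8.54317658e-02]), 'dq': array([0.00035722, 0.0004889 , 0.00029041, 0.00121562, 0.00125842,
       0.00025444]), 'joint_torque': array([-3.36838239e-04, -5.59403014e+01, -4.91800010e+01,  7.67167169e-02,
        2.30472547e-02,  3.49886579e-05]), 'tool_pos': array([0.14134149, 0.58313078, 0.19635285]), 'orientation': array([3.72635515e-01, 3.11938687e+00, 7.91870575e-05]), 'force': array([ 0.02020173, -0.013768  , -0.44918435]), 'wrist_torque': array([ 0.02855305,  0.00961367, -0.08603037]), 'opening': 0.0931246573166018}
```

View pics/top0.png

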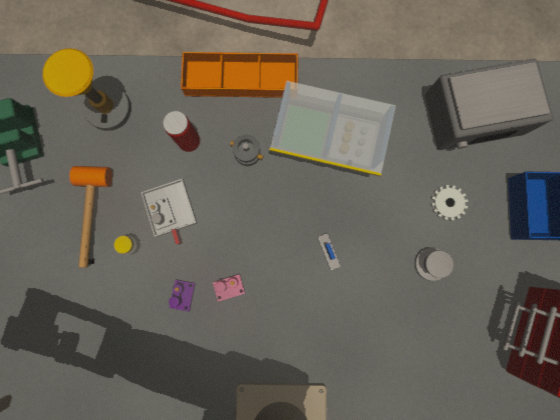

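View pics/side0.png

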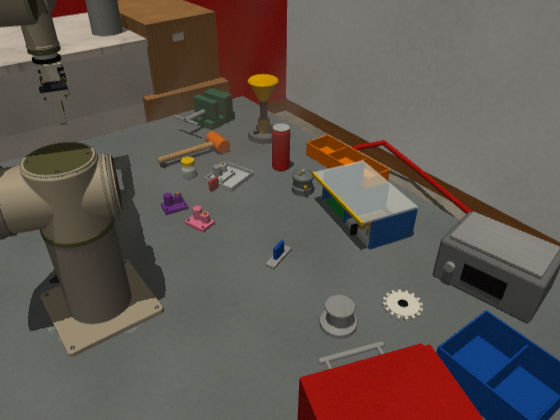

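```bash
cat > h.py <<'E'
from plant import *
import cv2,numpy as np
def ray(n,uv,z):
    m=camera_model(n);R,t=np.array(m["R"]),np.array(m["t"]);K=m["intrinsics"]
    c=-R.T@t;uv=np.atleast_2d(np.asarray(uv,float))
    d=(np.linalg.inv(K)@np.c_[uv,np.ones(len(uv))].T).T@R
    return c+d*((np.broadcast_to(z,len(uv))-c[2])/d[:,2])[:,None]
def proj(n,X):
    m=camera_model(n);p=(m["R"]@np.atleast_2d(X).T).T+m["t"];p=p@m["intrinsics"].T
    return p[:,:2]/p[:,2:]
def cloud(n,d,mask):
    m=camera_model(n);v,u=np.nonzero(mask&(d>0));z=d[v,u]
    p=(np.linalg.inv(m["intrinsics"])@np.c_[u,v,np.ones(len(u))].T*z).T
    return (p-m["t"])@m["R"]
def frame(x,y,yaw,P):
    P=np.atleast_2d(np.array(P,float));c,s=np.cos(yaw),np.sin(yaw)
    return np.c_[x+c*P[:,0]-s*P[:,1],y+s*P[:,0]+c*P[:,1],P[:,2]]
E
python3 - <<'E'
from h import *
im=cv2.imread("pics/top0.png")
def crop(x,y,w,h,s):return cv2.resize(im[y:y+h,x:x+w],None,fx=s,fy=s,interpolation=cv2.INTER_CUBIC)
a=crop(136,172,64,76,6);b=crop(305,227,50,50,6);c=crop(265,76,134,100,3)
o=np.zeros((600,800,3),np.uint8);o[:456,:384]=a;o[:300,390:690]=b;o[300:600,390:792]=c
cv2.imwrite("pics/c1.png",o)
d=np.load("pics/top0.npy")
read_camera("top")
for q in["tray","straightedge","rack","carb","pump","stored_tray","bay_mat"]:
    for r in cut_out(q,"top")[:3]:
        M=r["mask"];P=cloud("top",d,M);
        if len(P)<5: continue
        print(q,round(r["conf"],2),M.sum(),"z",np.round(np.percentile(P[:,2],[2,50,98]),3),"mean",np.round(P.mean(0),3),
         [np.round(v,3) for v in cv2.minAreaRect(P[:,:2].astype(np.float32)*1000)])
E
```

```text
tray 0.73 1637 z [-0.001  0.004  0.038] mean [0.54  0.289 0.007] [array([519.03 , 290.956]), array([158.557, 118.301]), np.float64(19.844)]
straightedge 0.71 1029 z [0.003 0.058 0.063] mean [ 0.406 -0.367  0.041] [array([ 402.703, -375.267]), array([91.447, 79.603]), np.float64(36.272)]
straightedge 0.7 409 z [0.007 0.058 0.063] mean [0.44  0.381 0.048] [array([438.934, 385.941]), array([44.428, 50.028]), np.float64(78.364)]
straightedge 0.57 373 z [0.002 0.009 0.047] mean [ 0.434 -0.115  0.016] [array([ 433.424, -116.192]), array([91.143, 28.239]), np.float64(20.437)]
rack 0.77 8000 z [0.097 0.101 0.105] mean [ 0.724 -0.116  0.101] [array([ 744.796, -130.609]), array([291.074, 222.635]), np.float64(77.287)]
carb 0.96 588 z [0.005 0.017 0.051] mean [0.521 0.307 0.024] [array([523.916, 312.787]), array([74.725, 54.633]), np.float64(20.715)]
carb 0.77 549 z [0.008 0.013 0.048] mean [0.339 0.133 0.022] [array([338.883, 134.46 ]), array([49.04 , 69.953]), np.float64(17.586)]
carb 0.69 615 z [0.004 0.014 0.048] mean [0.319 0.248 0.022] [array([317.528, 254.014]), array([58.708, 72.693]), np.float64(81.31)]
pump 0.79 563 z [0.005 0.06  0.075] mean [0.679 0.095 0.051] [array([688.929,  97.937]), array([76.857, 66.176]), np.float64(19.337)]
```

View pics/c1.png

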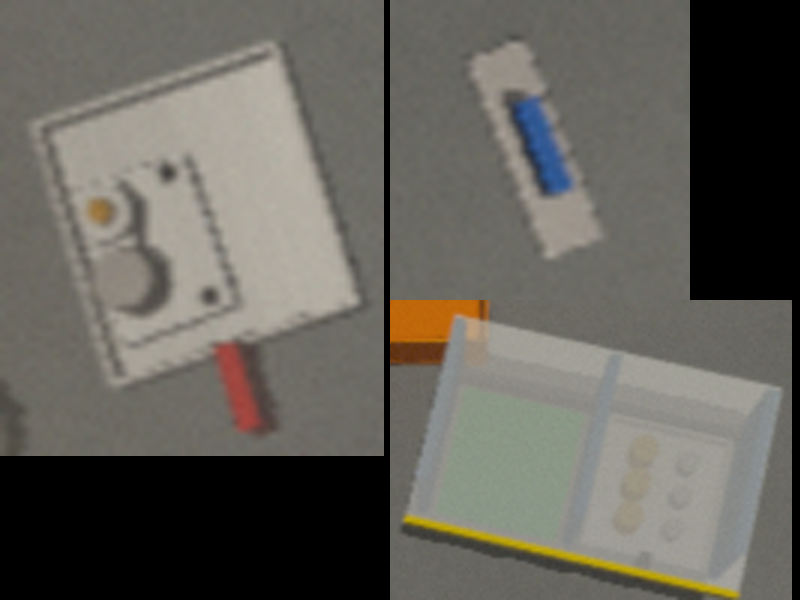

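```bash
cat > fit.py <<'E'
from h import *
from scipy.optimize import least_squares
def fit(n,uv,model,x0):
    uv=np.array(uv,float)
    r=least_squares(lambda p:(proj(n,frame(*p,model))-uv).ravel(),x0)
    return r.x,np.abs(r.fun).max()
E
python3 - <<'E'
from fit import *
A=lambda L:np.array(L,float)/6+[136,172]-[.4,.4]
B=lambda L:(np.array(L,float)-[390,0])/6+[305,227]-[.4,.4]
C=lambda L:(np.array(L,float)-[390,300])/3+[265,76]-[.3,.3]
print("tray",fit("top",A([(278,40),(32,122),(362,303),(115,385)]),np.array([(60,-55,16),(60,55,16),(-60,-55,16),(-60,55,16)])/1e3,[.54,.295,.3]))
print("carb",fit("top",A([(188,155),(240,303),(128,345)]),np.array([(35,-25,15),(-35,-25,15),(-35,25,15)])/1e3,[.52,.31,.3]))
print("se",fit("top",B([(522,40),(470,62),(603,237),(550,258)]),np.array([(45,-13,8),(45,13,8),(-45,-13,8),(-45,13,8)])/1e3,[.43,-.12,.3]))
print("rackroof",fit("top",C([(403,520),(738,596),(457,316),(780,388)]),np.array([(-38,135,103),(-38,-135,103),(140,135,103),(140,-135,103)])/1e3,[.68,-.1,-.2]))
print(ray("top",C([(462,388),(585,410),(432,528),(555,545)]),.001).round(3))
E
```

```text
tray (array([0.53853326, 0.29373356, 0.3472946 ]), np.float64(0.37024799773899986))
carb (array([0.52256706, 0.30964811, 0.37280612]), np.float64(0.5335820563405775))
se (array([ 0.4323452 , -0.116243  ,  0.39351879]), np.float64(0.509668420089838))
rackroof (array([ 0.67654803, -0.10286873, -0.21686529]), np.float64(0.9410583933428853))
[[ 0.819 -0.01   0.001]
 [ 0.8   -0.119  0.001]
 [ 0.691  0.015  0.001]
 [ 0.677 -0.093  0.001]]
```

Emit:
{"name": "apply_moves", "arguments": {"commands": [3.5, -4.2, 0, 0, 0, -0.18, 9.3, 3.5, -4.2, 0, 0, 0, -0.18, 9.3, 3.5, -4.2, 0, 0, 0, -0.18, 9.3, 3.5, -4.5, 0, 0, 0, -0.18, 9.3, 3.5, -4.5, 0, 0, 0, -0.18, 9.3, 3, -5, 0, 0, 0, -0.18, 9.3, 3, -5, 0, 0, 0, -0.18, 9.3, 3, -5, 0, 0, 0, -0.18, 9.3], "squeeze": 15}}

```text
t: 2.0
tool_pos: [0.4105, 0.2086, 0.1969]
orientation: [2.375, 2.053, 0.006]
force: [1.5, 1.2, 0.4]
opening: 0.0931
```

```bash
cat >> h.py <<'E'
from scipy.spatial.transform import Rotation as Ro
def st():
    s=read_state();r=Ro.from_rotvec(s["orientation"]).as_matrix()
    print("t",round(s["t"],2),"tcp",s["tool_pos"].round(4),"z",r[:,2].round(3),"jawyaw",round(float(np.arctan2(r[1,1],r[0,1])),4),"q",s["q"].round(2),"F",s["force"].round(1),"op",round(float(s["opening"]),4));return s,r
E
python3 -c "
from h import *
st()"
```

```text
t 2.0 tcp [0.4105 0.2086 0.1969] z [ 0.004  0.001 -1.   ] jawyaw -0.145 q [ 0.36 -0.26  1.86 -0.    1.54  0.5 ] F [1.5 1.2 0.4] op 0.0931
```

Emit:
{"name": "apply_moves", "arguments": {"commands": [0.2, -4.7, -0.5, 0, 0, -0.16, 9.3, 0.2, -4.7, -1, 0, 0, -0.16, 9.3, 0.2, -4.7, -1, 0, 0, -0.16, 9.3, 0.2, -4.7, -1, 0, 0, -0.16, 9.3, 0.2, -4.7, -1, 0, 0, -0.16, 9.3, 0.3, -4.5, -1, 0, 0, -0.16, 9.3, 0.3, -3.5, -1, 0, 0, -0.08, 8, 0, 0, 0, 0, 0, 0, 6]}}

```text
t: 3.0
tool_pos: [0.4281, -0.1204, 0.1323]
orientation: [3.087, 0.533, 0.012]
force: [-0.1, -0.2, 0.2]
opening: 0.077
```

```bash
python3 -c "
from h import *
st()"
```

```text
t 3.0 tcp [ 0.4281 -0.1204  0.1323] z [ 0.009 -0.008 -1.   ] jawyaw -1.2291 q [-0.39 -0.28  1.99 -0.    1.41  0.84] F [-0.1 -0.2  0.2] op 0.077
```

Emit:
{"name": "apply_moves", "arguments": {"commands": [0.4, 0.45, -3, 0.008, 0.009, 0.05, 6, 0, 0, -3, 0, 0, 0, 6, 0, 0, -3, 0, 0, 0, 6, 0, 0, -1.7, 0, 0, 0, 6]}}

```text
t: 3.5
tool_pos: [0.4348, -0.1141, 0.0262]
orientation: [3.078, 0.621, 0.01]
force: [0.4, 0.2, -0.2]
opening: 0.0605
```

```bash
python3 -c "
from h import *
st()
im,d=read_camera('side');cv2.imwrite('pics/s1.png',cv2.resize(im[190:310,200:360],None,fx=5,fy=5,interpolation=cv2.INTER_CUBIC))"
```

```text
t 3.5 tcp [ 0.4348 -0.1141  0.0262] z [ 0.006 -0.    -1.   ] jawyaw -1.1729 q [-0.37 -0.13  2.08  0.    1.19  0.8 ] F [ 0.4  0.2 -0.2] op 0.0605
```

View pics/s1.png

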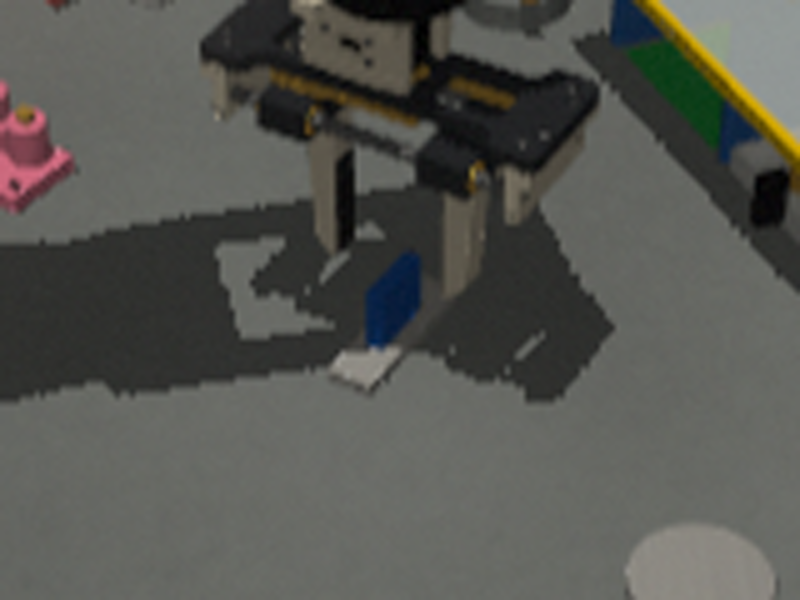

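Emit:
{"name": "apply_moves", "arguments": {"commands": [-0.28, -0.2, -0.8, 0, 0, 0, 6, 0, 0, 0, 0, 0, 0, 4, 0, 0, 0, 0, 0, 0, 2, 0, 0, 0, 0, 0, 0, 0.5, 0, 0, 0, 0, 0, 0, 0.5, 0, 0, 0, 0, 0, 0, 0.5, 0, 0, 0, 0, 0, 0, 0.5], "squeeze": 20}}

```text
t: 4.42
tool_pos: [0.4331, -0.1154, 0.0193]
orientation: [3.076, 0.624, 0.013]
force: [-0.2, 0.8, -1.0]
opening: 0.0097
```

```bash
python3 -c "
from h import *
st()"
```

```text
t 4.42 tcp [ 0.4331 -0.1154  0.0193] z [ 0.009 -0.001 -1.   ] jawyaw -1.1704 q [-0.38 -0.13  2.09  0.    1.18  0.79] F [-0.2  0.8 -1. ] op 0.0097
```

Emit:
{"name": "apply_moves", "arguments": {"commands": [0, 0, 3, 0, 0.005, 0, 0.5, 0.5, 1, 4, 0, 0, 0, 0.5, 1.4, 5, 3, 0, 0, 0, 0.5, 1.4, 5.2, 0, 0, 0, 0, 0.5, 1.4, 5.2, 0, 0, 0, 0, 0.5, 1.4, 5.2, 0, 0, 0, 0, 0.5, 1.4, 5.2, 0, 0, 0, 0, 0.5, 1.4, 5, 0, 0, 0, 0, 0.5]}}

```text
t: 5.42
tool_pos: [0.5222, 0.2099, 0.122]
orientation: [3.081, 0.612, 0.006]
force: [0.4, -0.3, 0.2]
opening: 0.0093
```

```bash
python3 -c "
from h import *
st()
m=camera_model('side');read_camera('side')
for q in ['spray_can','pump']:print(q,[((np.array(o['point'])-m['t'])@m['R']).round(3) for o in spot_point(q,'side')[:2]])
m=camera_model('top');read_camera('top')
for q in ['spray_can','pump']:print(q,[((np.array(o['point'])-m['t'])@m['R']).round(3) for o in spot_point(q,'top')[:2]])
"
```

```text
t 5.42 tcp [0.5222 0.2099 0.122 ] z [ 0.004  0.    -1.   ] jawyaw -1.1785 q [ 0.29  0.07  1.69 -0.    1.38  1.47] F [ 0.4 -0.3  0.2] op 0.0093
spray_can [array([0.719, 0.258, 0.003])]
pump [array([0.683, 0.1  , 0.003])]
spray_can [array([ 0.715,  0.252, -0.003])]
pump [array([ 0.684,  0.1  , -0.001])]
```

Emit:
{"name": "apply_moves", "arguments": {"commands": [0.9, 3, -1, 0, 0, -0.02, 0.5, 0.8, 2.6, -2, 0, 0.004, 0, 0.5, 0, 0, -2, 0, 0, 0, 0.5, 0, 0, -1.5, 0, 0, 0, 0.5, 0, 0, 0, 0, 0, 0, 0.5]}}

```text
t: 6.35
tool_pos: [0.5396, 0.2567, 0.0554]
orientation: [3.088, 0.566, -0.001]
force: [-0.5, -1.6, -0.9]
opening: 0.0094
```

```bash
python3 -c "
from h import *
st()
im,d=read_camera('side');a=cv2.resize(im[145:215,185:275],None,fx=6,fy=6,interpolation=cv2.INTER_CUBIC)
cv2.imwrite('pics/s2.png',a)"
```

```text
t 6.35 tcp [0.5396 0.2567 0.0554] z [-0.    -0.002 -1.   ] jawyaw -1.2085 q [ 0.36  0.23  1.64 -0.    1.27  1.57] F [-0.5 -1.6 -0.9] op 0.0094
```

View pics/s2.png

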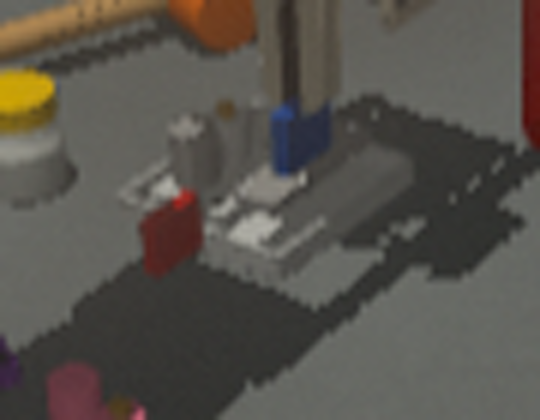

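Emit:
{"name": "apply_moves", "arguments": {"commands": [-0.3, 0.9, -0.5, 0, 0, 0.01, 0.5, 0, 0, -1, 0, 0, 0, 0.5, 0, 0, -1, 0, 0, 0, 0.5, 0, 0, -0.5, 0, 0, 0, 0.5, 0, 0, -0.3, 0, 0, 0, 0.5]}}

```text
t: 7.02
tool_pos: [0.5383, 0.2664, 0.0233]
orientation: [3.086, 0.581, 0.007]
force: [-0.7, -0.6, -0.9]
opening: 0.0095
```

```bash
python3 -c "
from h import *
st()"
```

```text
t 7.03 tcp [0.5383 0.2664 0.0233] z [ 0.004 -0.    -1.   ] jawyaw -1.1983 q [ 0.38  0.27  1.65 -0.    1.21  1.57] F [-0.7 -0.6 -0.9] op 0.0095
```

Emit:
{"name": "apply_moves", "arguments": {"commands": [-0.1, 0.25, 0, 0, 0, 0, 0.5, -0.1, 0.25, 0, 0, 0, 0, 0.5, -0.05, 0.15, 0, 0, 0, 0, 0.5]}}

```text
t: 7.4
tool_pos: [0.5358, 0.2733, 0.0234]
orientation: [3.086, 0.581, 0.007]
force: [-1.4, 0.8, -1.4]
opening: 0.0098
```

Emit:
{"name": "apply_moves", "arguments": {"commands": [-0.05, 0.15, 0, 0, 0, 0, 0.5, -0.05, 0.15, 0, 0, 0, 0, 0.5]}}

```text
t: 7.65
tool_pos: [0.5351, 0.2765, 0.0239]
orientation: [3.086, 0.581, 0.008]
force: [0.5, -2.1, -0.3]
opening: 0.0092
```

```bash
python3 -c "
from h import *
st()
im,d=read_camera('side');a=cv2.resize(im[145:215,185:275],None,fx=6,fy=6,interpolation=cv2.INTER_CUBIC)
cv2.imwrite('pics/s3.png',a)"
```

```text
t 7.65 tcp [0.5351 0.2765 0.0239] z [ 0.005 -0.    -1.   ] jawyaw -1.1983 q [ 0.39  0.28  1.65 -0.    1.21  1.59] F [ 0.5 -2.1 -0.3] op 0.0092
```

View pics/s3.png

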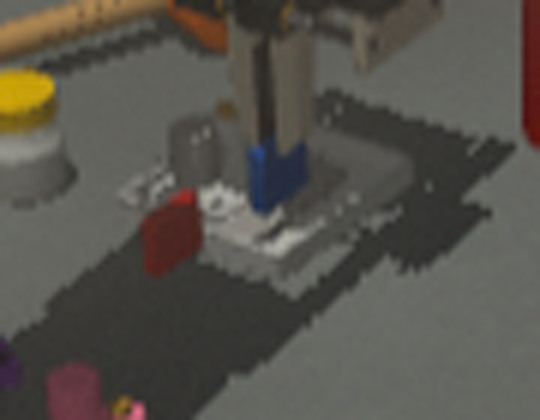

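Emit:
{"name": "apply_moves", "arguments": {"commands": [-0.05, 0.15, -0.1, 0, 0, 0, 0.5, -0.05, 0.15, -0.1, 0, 0, 0, 0.5, 0, 0, 0, 0, 0, 0, 0.5]}}

```text
t: 8.07
tool_pos: [0.5346, 0.2792, 0.0223]
orientation: [3.085, 0.581, 0.009]
force: [0.4, -0.8, 0.2]
opening: 0.0092
```

```bash
python3 -c "
from h import *
st()"
```

```text
t 8.07 tcp [0.5346 0.2792 0.0223] z [ 0.006 -0.001 -1.   ] jawyaw -1.1986 q [ 0.4   0.28  1.65 -0.    1.21  1.6 ] F [ 0.4 -0.8  0.2] op 0.0092
```

Emit:
{"name": "apply_moves", "arguments": {"commands": [-0.05, 0.15, -0.1, 0, 0, 0, 0.5, 0, 0, -0.05, 0, 0, 0, 0.5, 0, 0, 0, 0, 0, 0, 1.9, 0, 0, 0, 0, 0, 0, 1.9, 0, 0, 0, 0, 0, 0, 1.9]}}

```text
t: 8.7
tool_pos: [0.5343, 0.281, 0.0218]
orientation: [3.085, 0.581, 0.01]
force: [0.4, -0.7, 0.5]
opening: 0.0187
```

Emit:
{"name": "apply_moves", "arguments": {"commands": [0, 0, 1, 0, 0, 0, 1.9, 0, 0, 2.5, 0, 0, 0, 1.9, 0, 0, 4, 0, 0, 0, 1.9, -1, -1, 4, 0, 0, 0, 4, -3, -2, 2, 0, 0, 0, 5, -3, -2, 0, 0, 0, 0, 5]}}

```text
t: 9.45
tool_pos: [0.4633, 0.231, 0.1639]
orientation: [3.086, 0.582, 0.013]
force: [-0.4, 0.4, 0.4]
opening: 0.0444
```

```bash
python3 -c "
from h import *
st()
im,d=read_camera('side');a=cv2.resize(im[150:200,195:265],None,fx=8,fy=8,interpolation=cv2.INTER_CUBIC)
cv2.imwrite('pics/s4.png',a)
im,d=read_camera('top');a=cv2.resize(im[172:248,136:200],None,fx=8,fy=8,interpolation=cv2.INTER_CUBIC)[:600]
cv2.imwrite('pics/t4.png',a)"
```

```text
t 9.45 tcp [0.4633 0.231  0.1639] z [ 0.008  0.001 -1.   ] jawyaw -1.1977 q [ 0.37 -0.08  1.77 -0.    1.45  1.56] F [-0.4  0.4  0.4] op 0.0444
```

View pics/t4.png

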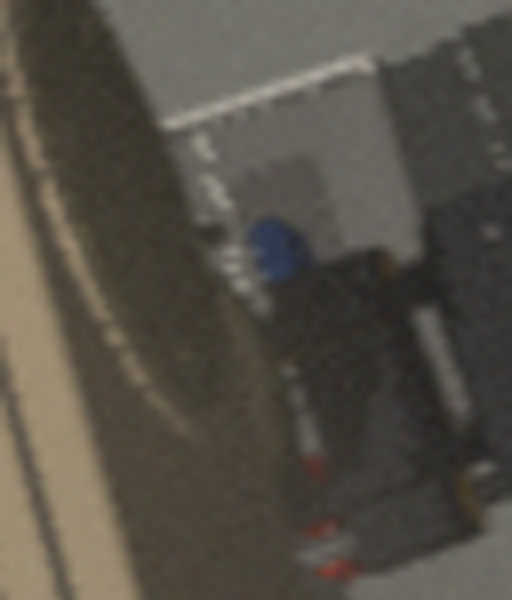

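Emit:
{"name": "apply_moves", "arguments": {"commands": [-1, -4, 2, 0.06, -0.164, 0, 5, -1, -4, 2, 0.06, -0.164, 0, 5, -1, -3, 1, 0.06, -0.164, 0, 5, -1, -3, 0, 0.06, -0.164, 0, 5, 0, -2, 0, 0.06, -0.164, 0, 5, 0, 0, 0, 0, 0, 0, 4]}}

```text
t: 10.3
tool_pos: [0.5015, 0.1058, 0.1919]
orientation: [-2.796, -0.54, -0.966]
force: [-1.0, -0.3, 1.0]
opening: 0.0438
```

```bash
python3 -c "
from h import *
st()
im,d=read_camera('side');s=cv2.resize(im[150:200,195:265],None,fx=8,fy=8,interpolation=cv2.INTER_CUBIC)
im,d=read_camera('top');cv2.imwrite('pics/full5.png',im);a=cv2.resize(im[172:248,136:200],None,fx=6,fy=6,interpolation=cv2.INTER_CUBIC)
o=np.zeros((456,790,3),np.uint8);o[:,:384]=a;o[:400,390:]=s[:,:400]
cv2.imwrite('pics/c5.png',o)"
```

```text
t 10.3 tcp [0.5015 0.1058 0.1919] z [ 0.571  0.239 -0.785] jawyaw -1.186 q [-0.15 -0.89  2.43  0.38  1.04  0.94] F [-1.  -0.3  1. ] op 0.0438
```

View pics/c5.png

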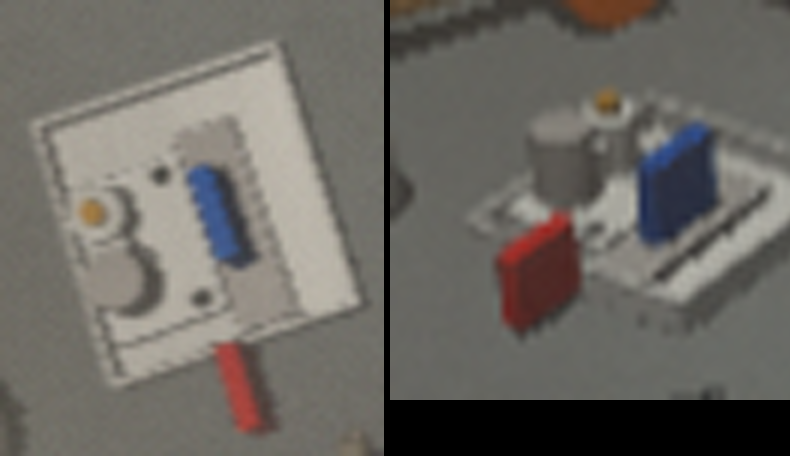

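```bash
cat > ik.py <<'E'
from h import *
from scipy.optimize import least_squares
def fk(q,p):
    a1,d1,oy,L2,e,L3,L6=p
    E=lambda a,t:Ro.from_euler(a,t)
    R1=E('z',q[0]);R2=R1*E('y',q[1]);R3=R2*E('y',q[2]);R5=R3*E('z',q[3])*E('y',q[4]);R=R5*E('z',q[5])
    x=np.array([0,0,d1])+R1.apply([a1,oy,0])+R2.apply([0,0,L2])+R3.apply([e,0,L3])+R.apply([0,0,L6])
    return x,R
D=[([1.2476,.1304,1.4882,0,1.523,-.0854],[.1413,.5831,.1964]),([.36,-.26,1.86,0,1.54,.5],[.4105,.2086,.1969]),([-.39,-.28,1.99,0,1.41,.84],[.4281,-.1204,.1323]),
([-.38,-.13,2.09,0,1.18,.79],[.4331,-.1154,.0193]),([.29,.07,1.69,0,1.38,1.47],[.5222,.2099,.122]),([.4,.28,1.65,0,1.21,1.6],[.5346,.2792,.0223]),
([.37,-.08,1.77,0,1.45,1.56],[.4633,.231,.1639]),([-.15,-.89,2.43,.38,1.04,.94],[.5015,.1058,.1919])]
r=least_squares(lambda p:np.concatenate([fk(q,p)[0]-x for q,x in D]),[0,.3,.05,.4,0,.4,.2])
P=r.x
lo=np.array([-2.96,-.89,.02,-1.34,0,-2.66]);hi=np.array([2.96,2.26,2.5,4.48,2.73,2.66])
def ik(x,R,q0):
    f=lambda q:np.r_[(fk(q,P)[0]-x)*10,(R.inv()*fk(q,P)[1]*C).as_rotvec()]
    s=least_squares(f,np.clip(q0,lo+.01,hi-.01),bounds=(lo,hi));return s.x,np.abs(s.fun).max()
# constant tool offset from a measured pose
C=Ro.identity()
s=read_state();C=fk(s["q"],P)[1].inv()*Ro.from_rotvec(s["orientation"])
def tool(psi,a): # z tilted a from down toward +x of heading psi, jaw y = -perp
    z=np.array([np.sin(a)*np.cos(psi),np.sin(a)*np.sin(psi),-np.cos(a)]);y=np.array([np.sin(psi),-np.cos(psi),0])
    return Ro.from_matrix(np.c_[np.cross(y,z),y,z])
E
python3 - <<'E'
from ik import *
print(P.round(4),np.abs(r.fun).max(),C.as_rotvec().round(3))
q=s["q"]
def tab(x,y,psi,a,g=-.088,h=.026):
    R=tool(psi,a);gp=np.array([x+g*np.cos(psi),y+g*np.sin(psi),h]);return gp+.019*R.as_matrix()[:,2],R
for a in(35,45,50,55):
  for (x,y,psi) in[(.5385,.2937,.35),(.52,.2,.2),(.52,.1,0),(.55,.03,-.217),(.6075,-.021,-.217),(.68,-.037,-.217),(.751,-.053,-.217)]:
    X,R=tab(x,y,psi,np.radians(a));f=ik(X,R,[.3,-.2,2.2,0.2,.8,1.3]);print(a,(x,y,psi),X.round(3),f[0].round(2),"err",round(f[1],3))
E
```

```text
[0.0055 0.3133 0.0507 0.3722 0.0558 0.5477 0.404 ] 0.004091767625384046 [0.    0.    1.571]
35 (0.5385, 0.2937, 0.35) [0.466 0.267 0.01 ] [ 0.48 -0.42  2.49 -0.17  0.47  1.83] err 0.0
35 (0.52, 0.2, 0.2) [0.444 0.185 0.01 ] [ 0.42 -0.52  2.5  -0.24  0.69  1.95] err 0.115
35 (0.52, 0.1, 0) [0.443 0.1   0.01 ] [ 0.3  -0.54  2.5  -0.29  0.8   2.06] err 0.16
35 (0.55, 0.03, -0.217) [0.475 0.047 0.01 ] [ 0.22 -0.49  2.5  -0.42  0.72  2.29] err 0.082
35 (0.6075, -0.021, -0.217) [ 0.532 -0.004  0.01 ] [-0.02 -0.43  2.5  -0.25  0.48  1.95] err 0.0
35 (0.68, -0.037, -0.217) [ 0.605 -0.02   0.01 ] [-0.06 -0.17  2.3  -0.23  0.41  1.91] err 0.0
35 (0.751, -0.053, -0.217) [ 0.676 -0.036  0.01 ] [-0.08  0.03  2.11 -0.2   0.4   1.86] err 0.0
45 (0.5385, 0.2937, 0.35) [0.468 0.268 0.013] [ 0.58 -0.39  2.5  -0.5   0.44  2.22] err 0.117
45 (0.52, 0.2, 0.2) [0.447 0.185 0.013] [ 0.58 -0.46  2.5  -0.57  0.69  2.38] err 0.209
45 (0.52, 0.1, 0) [0.445 0.1   0.013] [ 0.5  -0.46  2.5  -0.65  0.81  2.55] err 0.222
45 (0.55, 0.03, -0.217) [0.477 0.046 0.013] [ 0.36 -0.42  2.5  -0.71  0.73  2.66] err 0.163
45 
[... 893 characters left out ...]
[-0.09 -0.01  2.28 -1.01  0.08  2.66] err 0.047
55 (0.5385, 0.2937, 0.35) [0.47  0.269 0.015] [ 0.68 -0.34  2.5  -0.88  0.46  2.66] err 0.225
55 (0.52, 0.2, 0.2) [0.449 0.186 0.015] [ 0.68 -0.4   2.5  -0.79  0.71  2.66] err 0.312
55 (0.52, 0.1, 0) [0.448 0.1   0.015] [ 0.55 -0.43  2.5  -0.75  0.82  2.66] err 0.352
55 (0.55, 0.03, -0.217) [0.479 0.046 0.015] [ 0.37 -0.42  2.5  -0.74  0.73  2.66] err 0.321
55 (0.6075, -0.021, -0.217) [ 0.537 -0.005  0.015] [ 0.16 -0.35  2.5  -0.85  0.49  2.66] err 0.234
55 (0.68, -0.037, -0.217) [ 0.609 -0.021  0.015] [-0.1  -0.23  2.5  -1.02  0.04  2.66] err 0.106
55 (0.751, -0.053, -0.217) [ 0.68  -0.037  0.015] [-0.13 -0.01  2.3  -0.29  0.    1.91] err 0.11
```

```bash
cat >> ik.py <<'E'
def tab(x,y,psi,a,g=-.084,h=.028):
    R=tool(psi,a);gp=np.array([x+g*np.cos(psi),y+g*np.sin(psi),h]);return gp+.019*R.as_matrix()[:,2],R
def delta(X,R):
    s=read_state();d=(R*Ro.from_rotvec(s["orientation"]).inv()).as_rotvec()
    print("to go cm",((X-s["tool_pos"])*100).round(2),"rot",d.round(3))
E
python3 - <<'E'
from ik import *
rk=lambda x:(.6765+x*.9766+.065*.2152,-.1029-x*.2152+.065*.9766,-.217)
for a in(15,20,25):
  for p in[(.5385,.2937,.347),(.535,.2,.2),(.545,.1,0),(.56,.03,-.15),rk(-.1),rk(-.04),rk(.025)]:
    X,R=tab(*p,np.radians(a));f=ik(X,R,[.3,-.2,2.2,0.2,.8,1.3]);print(a,np.round(p,3),X.round(3),f[0].round(2),"err",round(f[1],3))
X,R=tab(.5385,.2937,.347,np.radians(20));st();delta(X-.07*R.as_matrix()[:,2],R)
E
```

```text
15 [0.538 0.294 0.347] [0.464 0.267 0.01 ] [ 0.45 -0.13  2.14 -0.03  0.87  1.69] err 0.0
15 [0.535 0.2   0.2  ] [0.457 0.184 0.01 ] [ 0.3  -0.26  2.25 -0.03  0.89  1.69] err 0.0
15 [0.545 0.1   0.   ] [0.466 0.1   0.01 ] [ 0.13 -0.31  2.29 -0.04  0.91  1.73] err 0.0
15 [ 0.56  0.03 -0.15] [0.482 0.042 0.01 ] [ 0.02 -0.29  2.27 -0.06  0.9   1.77] err 0.0
15 [ 0.593 -0.018 -0.217] [ 0.516 -0.001  0.01 ] [-0.07 -0.19  2.19 -0.05  0.88  1.74] err 0.0
15 [ 0.651 -0.031 -0.217] [ 0.574 -0.014  0.01 ] [-0.09 -0.02  2.03 -0.04  0.87  1.72] err 0.0
15 [ 0.715 -0.045 -0.217] [ 0.638 -0.028  0.01 ] [-0.1   0.15  1.86 -0.04  0.88  1.7 ] err 0.0
20 [0.538 0.294 0.347] [0.466 0.267 0.01 ] [ 0.45 -0.21  2.23 -0.05  0.78  1.71] err 0.0
20 [0.535 0.2   0.2  ] [0.459 0.185 0.01 ] [ 0.31 -0.35  2.34 -0.05  0.81  1.71] err 0.0
20 [0.545 0.1   0.   ] [0.467 0.1   0.01 ] [ 0.15 -0.41  2.38 -0.07  0.83  1.76] err 0.0
20 [ 0.56  0.03 -0.15] [0.483 0.042 0.01 ] [ 0.03 -0.38  2.36 -0.09  0.82  1.8 ] err 0.0
20 [ 0.593 -0.018 -0.217] [ 0.517 -0.001  0.01 ] [-0.06 -0.27  2.27 -0.08  0.79  1.77] err 0.0
20 [ 0.6
[... 323 characters left out ...]
.44  2.43 -0.08  0.72  1.74] err 0.0
25 [0.545 0.1   0.   ] [0.469 0.1   0.011] [ 0.16 -0.5   2.47 -0.1   0.75  1.79] err 0.0
25 [ 0.56  0.03 -0.15] [0.485 0.041 0.011] [ 0.05 -0.46  2.44 -0.13  0.74  1.85] err 0.0
25 [ 0.593 -0.018 -0.217] [ 0.519 -0.002  0.011] [-0.04 -0.34  2.36 -0.11  0.7   1.81] err 0.0
25 [ 0.651 -0.031 -0.217] [ 0.577 -0.014  0.011] [-0.07 -0.15  2.21 -0.1   0.66  1.79] err 0.0
25 [ 0.715 -0.045 -0.217] [ 0.641 -0.028  0.011] [-0.09  0.03  2.04 -0.09  0.65  1.76] err 0.0
t 10.4 tcp [0.501  0.1081 0.1941] z [ 0.57   0.241 -0.786] jawyaw -1.1824 q [-0.15 -0.89  2.43  0.38  1.05  0.94] F [-0.2 -0.5  0.2] op 0.041
to go cm [ -5.79  15.11 -11.82] rot [-0.123  0.293 -0.04 ]
```

Emit:
{"name": "apply_moves", "arguments": {"commands": [-1, 3, -1, -0.03, 0.073, -0.01, 4, -1.6, 4, -1.5, -0.03, 0.073, -0.01, 4, -1.6, 4, -2, -0.03, 0.073, -0.01, 4, -1.6, 4, -3, -0.03, 0.073, -0.01, 4, 0, 0, -3, 0, 0, 0, 4, 0, 0, 0, 0, 0, 0, 4]}}

```text
t: 11.15
tool_pos: [0.4434, 0.2713, 0.1016]
orientation: [-2.99, -0.536, -0.543]
force: [-0.1, 0.2, -0.3]
opening: 0.0403
```

Run:
```python
from ik import *
X,R=tab(.5385,.2937,.347,np.radians(20));st();delta(X-.04*R.as_matrix()[:,2],R);delta(X,R)
```

```text
t 11.15 tcp [0.4434 0.2713 0.1016] z [ 0.331  0.115 -0.937] jawyaw -1.2177 q [ 0.49 -0.41  2.2  -0.07  1.    1.74] F [-0.1  0.2 -0.3] op 0.0403
to go cm [ 0.93 -0.86 -5.39] rot [ 0.004  0.011 -0.006]
to go cm [ 2.22 -0.39 -9.15] rot [ 0.004  0.011 -0.006]
```

Emit:
{"name": "apply_moves", "arguments": {"commands": [0.5, -0.85, -2, 0.004, 0.011, 0, 4, 0.4, 0, -2.5, 0, 0, 0, 4, 0.6, 0.2, -2, 0, 0, 0, 4, 0.4, 0.2, -1.5, 0, 0, 0, 4, 0, 0, 0, 0, 0, 0, 4]}}

```text
t: 11.78
tool_pos: [0.4701, 0.2728, 0.0355]
orientation: [-2.978, -0.536, -0.553]
force: [-0.7, -0.3, -0.9]
opening: 0.0399
```

Run:
```python
from ik import *
X,R=tab(.5385,.2937,.347,np.radians(20));st();delta(X,R)
im,d=read_camera('side');s=cv2.resize(im[145:215,175:265],None,fx=6,fy=6,interpolation=cv2.INTER_CUBIC)
cv2.imwrite("pics/s6.png",s)
```

```text
t 11.78 tcp [0.4701 0.2728 0.0355] z [ 0.337  0.126 -0.933] jawyaw -1.2148 q [ 0.46 -0.24  2.2  -0.05  0.81  1.7 ] F [-0.7 -0.3 -0.9] op 0.0399
to go cm [-0.45 -0.55 -2.53] rot [-0.007  0.017 -0.009]
```

View pics/s6.png

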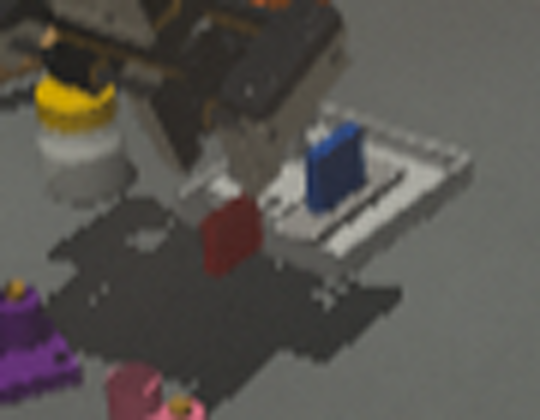

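Emit:
{"name": "apply_moves", "arguments": {"commands": [-0.45, -0.55, -0.3, -0.007, 0.017, -0.009, 4, 0, 0, -1.2, 0, 0, 0, 4, 0, 0, -1, 0, 0, 0, 4]}}

```text
t: 12.2
tool_pos: [0.4687, 0.2688, 0.0154]
orientation: [-2.987, -0.523, -0.539]
force: [-0.2, -0.1, -0.1]
opening: 0.0398
```

Run:
```python
from ik import *
X,R=tab(.5385,.2937,.347,np.radians(20));st();delta(X,R)
```

```text
t 12.2 tcp [0.4687 0.2688 0.0154] z [ 0.328  0.119 -0.937] jawyaw -1.2243 q [ 0.45 -0.21  2.21 -0.05  0.78  1.71] F [-0.2 -0.1 -0.1] op 0.0398
to go cm [-0.31 -0.14 -0.52] rot [-0.003  0.007  0.   ]
```

Emit:
{"name": "apply_moves", "arguments": {"commands": [-0.3, -0.1, -0.45, -0.003, 0.007, 0, 3, 0, 0, 0, 0, 0, 0, 2, 0, 0, 0, 0, 0, 0, 1, 0, 0, 0, 0, 0, 0, 0.5, 0, 0, 0, 0, 0, 0, 0.5], "squeeze": 25}}

```text
t: 12.82
tool_pos: [0.464, 0.2671, 0.0085]
orientation: [-2.992, -0.524, -0.522]
force: [1.4, 0.8, -2.8]
opening: 0.0098
```

Run:
```python
from ik import *
X,R=tab(.5385,.2937,.347,np.radians(20));st();delta(X,R)
```

```text
t 12.82 tcp [0.464  0.2671 0.0085] z [ 0.319  0.115 -0.941] jawyaw -1.2241 q [ 0.45 -0.2   2.22 -0.05  0.78  1.71] F [ 1.4  0.8 -2.8] op 0.0098
to go cm [0.16 0.03 0.16] rot [ 0.001 -0.003  0.   ]
```

Emit:
{"name": "apply_moves", "arguments": {"commands": [0, -0.4, 0.05, 0, 0, -0.01, 0.5, 0, -0.8, 0, 0, 0, -0.02, 0.5, 0, -1, 0, 0, 0, -0.02, 0.5, -0.1, -1, 0, 0, 0, -0.02, 0.5, -0.1, -1, 0, 0, 0, -0.02, 0.5, -0.1, -1, 0, 0, 0, -0.02, 0.5, 0, -1, 0, 0, 0, -0.02, 0.5, 0, -0.6, 0, 0, 0, -0.01, 0.5]}}

```text
t: 13.82
tool_pos: [0.4599, 0.1943, 0.0085]
orientation: [-3.047, -0.301, -0.53]
force: [0.3, 1.4, -3.4]
opening: 0.0097
```

Run:
```python
from ik import *
st()
X,R=tab(.545,.1,0,np.radians(20));delta(X,R)
im,d=read_camera('side');s=cv2.resize(im[145:225,165:265],None,fx=6,fy=6,interpolation=cv2.INTER_CUBIC)
cv2.imwrite("pics/s7.png",s)
```

```text
t 13.82 tcp [0.4599 0.1943 0.0085] z [ 0.331  0.066 -0.941] jawyaw -1.3736 q [ 0.33 -0.32  2.31 -0.06  0.81  1.74] F [ 0.3  1.4 -3.4] op 0.0097
to go cm [ 0.76 -9.43  0.16] rot [ 0.    -0.005 -0.197]
```

View pics/s7.png

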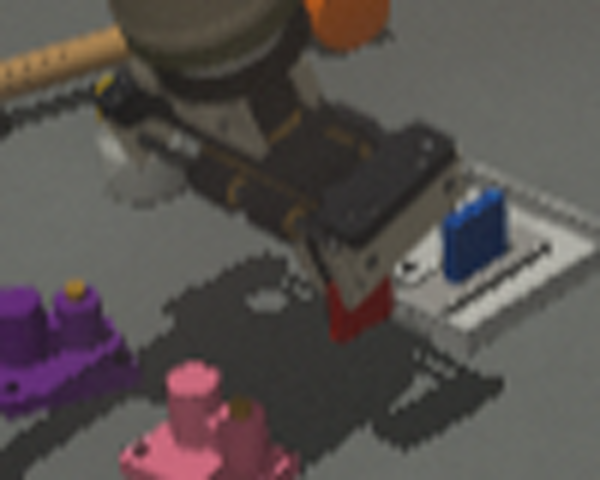

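Emit:
{"name": "apply_moves", "arguments": {"commands": [0, -0.6, 0.05, 0, 0, -0.02, 0.5, 0.1, -1, 0, 0, 0, -0.025, 0.5, 0.1, -1.1, 0, 0, 0, -0.025, 0.5, 0.1, -1.1, 0, 0, 0, -0.025, 0.5, 0.1, -1.1, 0, 0, 0, -0.025, 0.5, 0.1, -1.1, 0, 0, 0, -0.025, 0.5, 0.1, -1.1, 0, 0, 0, -0.025, 0.5, 0.1, -1.1, 0, 0, 0, -0.025, 0.5]}}

```text
t: 14.88
tool_pos: [0.4668, 0.1066, 0.0087]
orientation: [3.093, -0.017, 0.536]
force: [0.3, 1.4, -2.7]
opening: 0.0101
```

Run:
```python
from ik import *
st()
rk=lambda x:(.6765+x*.9766+.065*.2152,-.1029-x*.2152+.065*.9766,-.217)
for p in[(.56,.03,-.15),rk(-.1),rk(-.06)]:
    X,R=tab(*p,np.radians(20));delta(X,R)
```

```text
t 14.88 tcp [0.4668 0.1066 0.0087] z [ 0.337 -0.004 -0.942] jawyaw -1.5818 q [ 0.17 -0.38  2.36 -0.08  0.83  1.79] F [ 0.3  1.4 -2.7] op 0.0101
to go cm [ 1.65 -6.5   0.15] rot [-0.    -0.006 -0.139]
to go cm [  5.03 -10.78   0.15] rot [-0.    -0.006 -0.206]
to go cm [  8.94 -11.64   0.15] rot [-0.    -0.006 -0.206]
```

Emit:
{"name": "apply_moves", "arguments": {"commands": [0.1, -0.6, 0.05, 0, 0, -0.02, 0.5, 0.2, -0.9, 0, 0, 0, -0.025, 0.5, 0.3, -1.1, 0, 0, 0, -0.025, 0.5, 0.3, -1.1, 0, 0, 0, -0.025, 0.5, 0.3, -1.1, 0, 0, 0, -0.025, 0.5, 0.4, -1.1, 0, 0, 0, -0.025, 0.5, 0.5, -1, 0, 0, 0, -0.02, 0.5, 0.6, -0.9, 0, 0, 0, -0.015, 0.5]}}

```text
t: 15.88
tool_pos: [0.4949, 0.0228, 0.0087]
orientation: [3.046, -0.312, 0.526]
force: [-1.6, 2.0, -2.0]
opening: 0.01
```

```bash
cat >> ik.py <<'E'
rk=lambda x:(.6765+x*.9766+.065*.2152,-.1029-x*.2152+.065*.9766,-.217)
E
python3 - <<'E'
from ik import *
st()
for p in[rk(-.1),rk(-.06)]:
    X,R=tab(*p,np.radians(20));delta(X,R)
E
```

```text
t 15.88 tcp [0.4949 0.0228 0.0087] z [ 0.329 -0.068 -0.942] jawyaw -1.7751 q [-0.   -0.32  2.31 -0.09  0.81  1.82] F [-1.6  2.  -2. ] op 0.01
to go cm [ 2.22 -2.4   0.14] rot [-0.001 -0.007 -0.013]
to go cm [ 6.13 -3.26  0.14] rot [-0.001 -0.007 -0.013]
```

Emit:
{"name": "apply_moves", "arguments": {"commands": [0.5, -0.6, 0, 0, 0, -0.013, 0.5, 0.7, -0.7, 0, 0, 0, 0, 0.5, 0.6, -0.6, 0, 0, 0, 0, 0.5, 0.3, -0.3, 0, 0, 0, 0, 0.5, 0, 0, 0, 0, 0, 0, 0.5]}}

```text
t: 16.5
tool_pos: [0.5178, -0.0015, 0.0087]
orientation: [3.041, -0.335, 0.525]
force: [0.1, 1.7, -2.6]
opening: 0.0097
```

Run:
```python
from ik import *
st()
X,R=tab(*rk(-.06),np.radians(20));delta(X,R)
im,d=read_camera('top')
a=cv2.resize(im[76:226,230:400],None,fx=4,fy=4,interpolation=cv2.INTER_CUBIC)
cv2.imwrite("pics/t8.png",a[:600])
```

```text
t 16.5 tcp [ 0.5178 -0.0015  0.0087] z [ 0.327 -0.074 -0.942] jawyaw -1.7901 q [-0.06 -0.25  2.26 -0.08  0.8   1.77] F [ 0.1  1.7 -2.6] op 0.0097
to go cm [ 3.84 -0.83  0.15] rot [-0.001 -0.007  0.002]
```

View pics/t8.png

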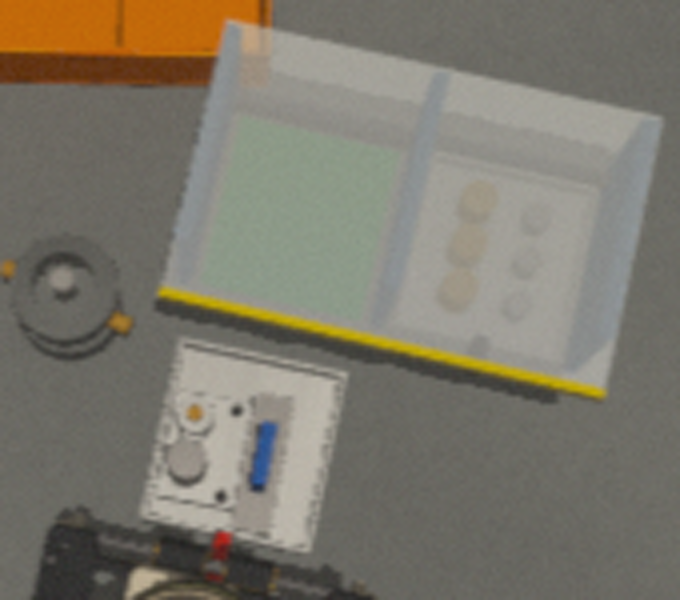

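Run:
```python
from fit import *
A=lambda L:np.array(L,float)/4+[230,76]-[.4,.4]
p,e=fit("top",A([(348,374),(180,342),(310,551),(143,520)]),np.array([(60,-55,16),(60,55,16),(-60,-55,16),(-60,55,16)])/1e3,[.59,-.02,-.2]);print("tray",p,e)
rks=[("roof",[(160,294),(604,396),(228,20),(663,118)],[(-38,135,103),(-38,-135,103),(140,135,103),(140,-135,103)]),
("stored",[(438,153),(605,186)],[(122,-10,16),(122,-120,16)])]
for n,uv,m in rks:
    r,e2=fit("top",A(uv),np.array(m)/1e3,[.6765,-.103,-.217]);print(n,r,e2)
    d=p[:2]-r[:2];c,s=np.cos(r[2]),np.sin(r[2]);print("tray in rack",c*d[0]+s*d[1],-s*d[0]+c*d[1],p[2]-r[2])
```

```text
tray [ 0.59435824 -0.01789597 -0.18416527] 0.8207455948398206
roof [ 0.67659074 -0.10323172 -0.21783446] 0.6250790545632867
tray in rack -0.09873156097169657 0.0655473294062737 0.03366918023280635
stored [ 0.67292997 -0.10938431 -0.18881218] 0.15151922980220434
tray in rack -0.09434700427806682 0.07511508363651462 0.004646906324011546
```

Run:
```python
from h import *
im,d=read_camera('top');hsv=cv2.cvtColor(im,cv2.COLOR_BGR2HSV)
def ang(pts):
    vx,vy,x,y=cv2.fitLine(pts.astype(np.float32)*1000,cv2.DIST_HUBER,0,.01,.01).ravel();return np.arctan2(vy,vx),np.array([x,y])/1000
m=(hsv[...,0]>20)&(hsv[...,0]<33)&(hsv[...,1]>180);m[:,:255]=0;m[:,395:]=0;m[:140]=0;m[190:]=0
v,u=np.nonzero(m);W=ray('top',np.c_[u,v],.098)[:,:2];a,c=ang(W);print("yellow n",len(u),"yaw",(a+np.pi/2+np.pi/2)%np.pi-np.pi/2,c)
# tray outer edges: gradient to bright from sub-pixel along normals of guess
g=cv2.cvtColor(im,cv2.COLOR_BGR2GRAY).astype(np.float32)
def edge(p0,p1,nrm,z):
    out=[]
    for s in np.linspace(.1,.9,40):
        base=p0+(p1-p0)*s;t=np.arange(-.010,.010,.0005)
        X=np.c_[base+t[:,None]*nrm,np.full(len(t),z)];uv=proj('top',X).astype(np.float32)
        val=cv2.remap(g,uv[None,:,0],uv[None,:,1],cv2.INTER_LINEAR)[0]
        k=np.argmin(np.gradient(cv2.GaussianBlur(val[None],(0,0),1.5)[0]));out.append(base+t[k]*nrm)
    out=np.array(out);a,c=ang(out);return (a+np.pi/4)%(np.pi/2)-np.pi/4,np.median((out-p0)@nrm)
P=(.5944,-.0179,-.2)
C=frame(*P,np.array([(60,55,16),(60,-55,16),(-60,-55,16),(-60,55,16)])/1e3)[:,:2]
ex=np.array([np.cos(P[2]),np.sin(P[2])]);ey=np.array([-ex[1],ex[0]])
for n,i,j,nr in(("front",0,1,ex),("right",1,2,-ey),("left",3,0,ey)):print(n,edge(C[i],C[j],nr,.016))
```

```text
yellow n 245 yaw -0.21869147 [ 0.64337707 -0.09461673]
front (np.float32(-0.19473225), np.float64(-0.0054999999999999554))
right (np.float32(-0.19733149), np.float64(-0.00024999999999999334))
left (np.float32(-0.21299213), np.float64(0.0019999999999999944))
```

Emit:
{"name": "apply_moves", "arguments": {"commands": [0.5, -0.15, 0.05, 0, 0, -0.015, 0.5, 0.8, -0.2, 0, 0, 0, 0, 0.5, 1, -0.22, 0, 0, 0, 0, 0.5, 1, -0.22, 0, 0, 0, 0, 0.5, 1, -0.22, 0, 0, 0, 0, 0.5, 1, -0.22, 0, 0, 0, 0, 0.5, 1, -0.22, 0, 0, 0, 0, 0.5, 0.6, -0.15, 0, 0, 0, 0, 0.5]}}

```text
t: 17.6
tool_pos: [0.5907, -0.0183, 0.0085]
orientation: [3.036, -0.358, 0.521]
force: [-2.8, 1.4, 0.3]
opening: 0.0097
```

Run:
```python
from ik import *
s,r=st()
d=s["tool_pos"][:2]-[.5178,-.0015];print("adv",d@[.9763,-.2163],"lat",d@[.2163,.9763])
```

```text
t 17.6 tcp [ 0.5907 -0.0183  0.0085] z [ 0.324 -0.079 -0.943] jawyaw -1.8057 q [-0.08 -0.03  2.06 -0.07  0.77  1.77] F [-2.8  1.4  0.3] op 0.0097
adv 0.07482921455002328 lat -0.00063955273676257
```

Inside without wall contact; go on 4 cm.

Emit:
{"name": "apply_moves", "arguments": {"commands": [0.5, -0.1, 0, 0, 0, 0, 0.5, 1, -0.22, 0, 0, 0, 0, 0.5, 1, -0.22, 0, 0, 0, 0, 0.5, 0.7, -0.15, 0, 0, 0, 0, 0.5, 0.3, -0.1, 0, 0, 0, 0, 0.5, 0, 0, 0, 0, 0, 0, 0.5]}}

```text
t: 18.35
tool_pos: [0.6282, -0.0267, 0.0085]
orientation: [3.035, -0.358, 0.521]
force: [-0.5, 1.1, -3.2]
opening: 0.0096
```

Run:
```python
from ik import *
s,r=st()
d=s["tool_pos"][:2]-[.5178,-.0015];adv=d@[.9763,-.2163];print("adv",adv,"lat",d@[.2163,.9763])
# measured tray x in rack -> pose; push-phase candidates, grasp g at tab end, tilt a
x=-.0987+adv
for a in(35,40,42,44):
  for xx in(x,.062):
    X,R=tab(*rk(xx),np.radians(a),g=-.09,h=.027);f=ik(X,R,[0,0,2.2,-.3,.3,1.9]);print(a,round(xx,3),X.round(3),f[0].round(2),f[1].round(3))
```

```text
t 18.35 tcp [ 0.6282 -0.0267  0.0085] z [ 0.324 -0.079 -0.943] jawyaw -1.8057 q [-0.09  0.07  1.96 -0.07  0.78  1.75] F [-0.5  1.1 -3.2] op 0.0096
adv 0.1132060321145894 lat -0.0007598656241697236
35 0.015 [ 0.627 -0.026  0.011] [-0.07 -0.1   2.24 -0.22  0.41  1.9 ] 0.0
35 0.062 [ 0.674 -0.036  0.011] [-0.08  0.02  2.12 -0.2   0.4   1.87] 0.0
40 0.015 [ 0.629 -0.026  0.012] [-0.06 -0.13  2.31 -0.38  0.29  2.06] 0.0
40 0.062 [ 0.675 -0.036  0.012] [-0.07  0.    2.19 -0.35  0.27  2.02] 0.0
42 0.015 [ 0.629 -0.026  0.013] [-0.05 -0.14  2.34 -0.49  0.24  2.17] 0.0
42 0.062 [ 0.676 -0.036  0.013] [-0.07 -0.01  2.22 -0.46  0.22  2.13] 0.0
44 0.015 [ 0.63  -0.026  0.013] [-0.05 -0.14  2.37 -0.66  0.19  2.34] 0.0
44 0.062 [ 0.676 -0.036  0.013] [-0.07 -0.01  2.24 -0.63  0.18  2.3 ] 0.0
```

Emit:
{"name": "apply_moves", "arguments": {"commands": [0, 0, 0, 0, 0, 0, 3, 0, 0, 0, 0, 0, 0, 3, 0, 0, 0, 0, 0, 0, 3, -1, 0.22, 0.2, 0, 0, 0, 3, -1.5, 0.33, 0.2, 0, 0, 0, 3, -2, 0.44, 0.1, 0, 0, 0, 3, -1, 0.22, 0, -0.025, -0.11, 0, 1.5, 0, 0, 0, -0.025, -0.11, 0, 0]}}

```text
t: 19.35
tool_pos: [0.5751, -0.0146, 0.019]
orientation: [2.93, -0.348, 0.877]
force: [-0.1, -0.0, -0.3]
opening: 0.0143
```

Emit:
{"name": "apply_moves", "arguments": {"commands": [0, 0, 0, 0, 0, 0, 0, 0, 0, 0, 0, 0, 0, 0, 0, 0, 0, 0, 0, 0, 0]}}

```text
t: 19.73
tool_pos: [0.5735, -0.0142, 0.0188]
orientation: [2.932, -0.347, 0.871]
force: [0.0, 0.9, 0.2]
opening: 0.0008
```

Run:
```python
from ik import *
s,r=st()
d=s["tool_pos"][:2]-np.array(rk(0)[:2]);print("rack x",d@[.9763,-.2163],"lat rel bay axis",d@[.2163,.9763])
im,dd=read_camera('side')
a=cv2.resize(im[155:255,280:430],None,fx=5,fy=5,interpolation=cv2.INTER_CUBIC);cv2.imwrite("pics/s9.png",a)
hsv=cv2.cvtColor(im,cv2.COLOR_BGR2HSV);m=((hsv[...,0]<8)|(hsv[...,0]>172))&(hsv[...,1]>140);m[:,:290]=0;m[:,420:]=0;m[:165]=0;m[250:]=0
P=cloud('side',dd,m);print(len(P),P.mean(0).round(3) if len(P) else '')
```

```text
t 19.73 tcp [ 0.5735 -0.0142  0.0188] z [ 0.531 -0.124 -0.838] jawyaw -1.8052 q [-0.04 -0.26  2.34 -0.21  0.51  1.92] F [0.  0.9 0.2] op 0.0008
rack x -0.11962636724287458 lat rel bay axis -0.0007059112211137513
190 [ 1.018  0.157 -0.162]
```

Emit:
{"name": "apply_moves", "arguments": {"commands": [0.6, -0.13, 0, 0, 0, 0, 0, 0.8, -0.18, 0, 0, 0, 0, 0, 0.8, -0.18, 0, 0, 0, 0, 0, 0.6, -0.13, 0, 0, 0, 0, 0, 0.6, -0.13, 0, 0, 0, 0, 0, 0.6, -0.13, 0, 0, 0, 0, 0, 0.6, -0.13, 0, 0, 0, 0, 0, 0.6, -0.13, 0, 0, 0, 0, 0]}}

```text
t: 20.78
tool_pos: [0.6307, -0.0269, 0.0198]
orientation: [2.932, -0.348, 0.87]
force: [-8.2, 1.7, 8.1]
opening: 0.0005
```

Run:
```python
from ik import *
s,r=st()
d=s["tool_pos"][:2]-np.array(rk(0)[:2]);print("rack x",d@[.9763,-.2163],"lat rel bay axis",d@[.2163,.9763])
```

```text
t 20.77 tcp [ 0.6307 -0.0269  0.0198] z [ 0.531 -0.125 -0.838] jawyaw -1.8061 q [-0.07 -0.09  2.18 -0.19  0.48  1.88] F [-8.2  1.7  8.1] op 0.0005
rack x -0.06110052290233537 lat rel bay axis -0.00070510818035144
```

Emit:
{"name": "apply_moves", "arguments": {"commands": [0.3, -0.07, 0.05, 0, 0, 0, 0, 0.4, -0.09, 0, 0, 0, 0, 0]}}

```text
t: 21.02
tool_pos: [0.6373, -0.0284, 0.0198]
orientation: [2.932, -0.348, 0.867]
force: [-7.5, 1.2, 6.8]
opening: 0.0003
```

Run:
```python
from ik import *
s,r=st()
d=s["tool_pos"][:2]-np.array(rk(0)[:2]);print("rack x",d@[.9763,-.2163],"lat rel bay axis",d@[.2163,.9763])
im,dd=read_camera('top')
hsv=cv2.cvtColor(im,cv2.COLOR_BGR2HSV);m=(hsv[...,0]>105)&(hsv[...,0]<125)&(hsv[...,1]>60);m[:,:290]=0;m[:,340:]=0;m[:70]=0;m[210:]=0
cv2.imwrite("pics/t10.png",cv2.resize(im[76:226,230:400],None,fx=4,fy=4,interpolation=cv2.INTER_CUBIC))
g=cv2.cvtColor(im,cv2.COLOR_BGR2GRAY)
# gray profile along bay centreline and offset lines, z=.016 plane
c,s_=np.cos(-.218),np.sin(-.218)
for off in(-.03,-.045):
    xs=np.arange(.02,.135,.003);X=np.array([[.6766+c*x-s_*(.065+off),-.1031+s_*x+c*(.065+off),.016] for x in xs]);uv=proj('top',X).astype(np.float32)
    print(off,cv2.remap(g,uv[None,:,0],uv[None,:,1],cv2.INTER_LINEAR)[0])
```

```text
t 21.02 tcp [ 0.6373 -0.0284  0.0198] z [ 0.529 -0.124 -0.839] jawyaw -1.8061 q [-0.07 -0.07  2.16 -0.19  0.48  1.88] F [-7.5  1.2  6.8] op 0.0003
rack x -0.05428010404164228 lat rel bay axis -0.0007462817827024406
-0.03 [163 162 162 161 163 161 161 162 161 162 162 161 161 163 161 161 162 163
 162 162 164 158 154 158 152 150 150 150 149 148 149 150 146 143 141 143
 144 146 148]
-0.045 [162 163 162 161 164 164 163 163 162 162 164 163 163 162 163 162 163 163
 163 163 161 157 154 159 150 150 152 151 150 150 151 150 147 142 141 143
 145 146 151]
```

Run:
```python
from h import *
im,_=read_camera('side');t,_=read_camera('top')
s=cv2.resize(im[165:245,290:390],None,fx=4,fy=4,interpolation=cv2.INTER_CUBIC)
a=cv2.resize(t[80:200,268:365],None,fx=4,fy=4,interpolation=cv2.INTER_CUBIC)
o=np.zeros((480,800,3),np.uint8);o[:,:388]=a;o[:320,395:795]=s;cv2.imwrite('pics/c11.png',o)
```

```text
(no output)
```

View pics/c11.png

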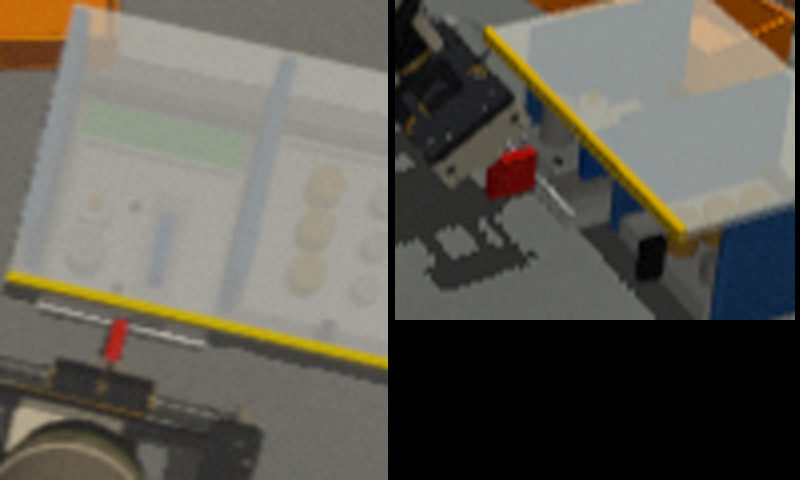

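Run:
```python
from fit import *
A=lambda L:np.array(L,float)/4+[268,80]-[.4,.4]
p,e=fit("top",A([(80,135),(245,168),(38,303),(206,344)]),np.array([(60,55,16),(60,-55,16),(-60,55,16),(-60,-55,16)])/1e3,[.7,-.03,-.2]);print(p,e)
c,s=np.cos(-.218),np.sin(-.218);B=np.array([.6766,-.1031])
def rackf(q):d=q-B;return np.array([c*d[0]+s*d[1],-s*d[0]+c*d[1]])
print("tray in rack",rackf(p[:2]),p[2]+.218)
im,_=read_camera("top");h=cv2.cvtColor(im,cv2.COLOR_BGR2HSV)
m=((h[...,0]<8)|(h[...,0]>172))&(h[...,1]>130);m[:150]=0;m[200:]=0;m[:,:285]=0;m[:,310:]=0
v,u=np.nonzero(m);W=ray("top",np.c_[u,v],.038);Q=np.array([rackf(w[:2]) for w in W]);print("red top x range",Q[:,0].min(),Q[:,0].max(),"y",Q[:,1].mean())
st()
```

```text
[ 0.72223376 -0.04820231 -0.21367132] 0.7909241302555756
tray in rack [0.03268057 0.06346791] 0.004328681113055399
red top x range -0.05771357787352627 -0.03025772793200765 y 0.0643678233844781
t 21.23 tcp [ 0.6377 -0.0284  0.0201] z [ 0.53  -0.124 -0.839] jawyaw -1.806 q [-0.07 -0.07  2.16 -0.19  0.48  1.88] F [-2.9  0.2  3.2] op 0.0009
```

Emit:
{"name": "apply_moves", "arguments": {"commands": [-1, 0.22, 0, 0, 0, 0, 0, -1.5, 0.33, 0, 0, 0, 0, 0, -1.5, 0.33, 0, -0.01, -0.046, 0, 2, -1, 0.22, 0, -0.01, -0.046, 0, 3, 0, 0, 0, -0.01, -0.046, 0, 3, 0, 0, 0, -0.01, -0.046, 0, 3, 0, 0, 0, 0, 0, 0, 3]}}

```text
t: 22.1
tool_pos: [0.5825, -0.0163, 0.0185]
orientation: [2.821, -0.335, 1.142]
force: [-0.5, -0.9, -0.7]
opening: 0.0299
```

Run:
```python
from ik import *
st()
for a in(40,42):
  X,R=tab(*rk(.033),np.radians(a),g=-.093,h=.027);print(X);delta(X,R)
im,_=read_camera("top");h=cv2.cvtColor(im,cv2.COLOR_BGR2HSV)
m=((h[...,0]<8)|(h[...,0]>172))&(h[...,1]>130);m[:150]=0;m[210:]=0;m[:,:285]=0;m[:,310:]=0
v,u=np.nonzero(m);W=ray("top",np.c_[u,v],.038)[:,:2]-[.6766,-.1031];c,s=np.cos(-.218),np.sin(-.218)
Q=np.c_[W@[c,s],W@[-s,c]];print("red top x range",np.percentile(Q[:,0],[0,3,97]),"y",Q[:,1].mean())
```

```text
t 22.1 tcp [ 0.5825 -0.0163  0.0185] z [ 0.677 -0.155 -0.719] jawyaw -1.804 q [-0.02 -0.3   2.48 -0.61  0.25  2.32] F [-0.5 -0.9 -0.7] op 0.0299
[ 0.6438234  -0.02912907  0.01244516]
to go cm [ 6.13 -1.28 -0.61] rot [0.008 0.07  0.017]
[ 0.64431218 -0.02923684  0.01288025]
to go cm [ 6.18 -1.29 -0.56] rot [0.    0.036 0.016]
red top x range [-0.07079736 -0.06783487 -0.03130827] y 0.06429730380328093
```

Emit:
{"name": "apply_moves", "arguments": {"commands": [0.8, -0.17, -0.1, 0, 0.02, 0.016, 3, 1.2, -0.25, -0.1, 0, 0, 0, 3, 1.2, -0.25, -0.1, 0, 0, 0, 3, 1.2, -0.25, -0.1, 0, 0, 0, 3, 0.8, -0.18, -0.1, 0, 0, 0, 3, 0.5, -0.1, -0.05, 0, 0, 0, 3, 0, 0, 0, 0, 0, 0, 3]}}

```text
t: 23.02
tool_pos: [0.6453, -0.0293, 0.0176]
orientation: [2.838, -0.313, 1.117]
force: [-0.2, 0.6, 0.5]
opening: 0.0302
```

Run:
```python
from ik import *
st()
X,R=tab(*rk(.032),np.radians(43),g=-.093,h=.027);delta(X,R)
```

```text
t 23.02 tcp [ 0.6453 -0.0293  0.0176] z [ 0.666 -0.144 -0.732] jawyaw -1.7886 q [-0.06 -0.09  2.29 -0.48  0.22  2.16] F [-0.2  0.6  0.5] op 0.0302
to go cm [-0.17  0.03 -0.45] rot [-0.005 -0.     0.001]
```

Emit:
{"name": "apply_moves", "arguments": {"commands": [-0.1, 0.02, -0.4, 0, 0, 0, 2.5, 0, 0, 0, 0, 0, 0, 1.5, 0, 0, 0, 0, 0, 0, 0.5, 0, 0, 0, 0, 0, 0, 0.5, 0, 0, 0, 0, 0, 0, 0.5]}}

```text
t: 23.65
tool_pos: [0.6432, -0.0289, 0.0128]
orientation: [2.839, -0.313, 1.115]
force: [2.5, -0.5, -2.5]
opening: 0.0094
```

Run:
```python
from ik import *
st()
```

```text
t 23.65 tcp [ 0.6432 -0.0289  0.0128] z [ 0.665 -0.144 -0.733] jawyaw -1.7884 q [-0.06 -0.09  2.3  -0.51  0.21  2.19] F [ 2.5 -0.5 -2.5] op 0.0094
```

Emit:
{"name": "apply_moves", "arguments": {"commands": [0.4, -0.09, 0, 0, 0, 0, 0.5, 0.6, -0.13, 0, 0, 0, 0, 0.5, 0.6, -0.13, 0, 0, 0, 0, 0.5, 0.5, -0.11, 0, 0, 0, 0, 0.5, 0.3, -0.07, 0, 0, 0, 0, 0.5]}}

```text
t: 24.28
tool_pos: [0.6667, -0.0338, 0.0127]
orientation: [2.84, -0.312, 1.113]
force: [-7.3, 2.1, 6.4]
opening: 0.0096
```

Run:
```python
from ik import *
s,r=st();d=s["tool_pos"][:2]-[.6432,-.0289];print("adv",d@[.9763,-.2163],"lat",d@[.2163,.9763])
```

```text
t 24.27 tcp [ 0.6667 -0.0338  0.0127] z [ 0.664 -0.144 -0.734] jawyaw -1.788 q [-0.07 -0.02  2.23 -0.49  0.21  2.16] F [-7.3  2.1  6.4] op 0.0096
adv 0.02396799537217657 lat 0.00033905938454866554
```

Emit:
{"name": "apply_moves", "arguments": {"commands": [0.3, -0.07, 0, 0, 0, 0, 0.5, 0.25, -0.05, 0, 0, 0, 0, 0.5]}}

```text
t: 24.52
tool_pos: [0.6719, -0.0347, 0.0127]
orientation: [2.84, -0.311, 1.113]
force: [-8.2, 0.4, 6.2]
opening: 0.0095
```

Emit:
{"name": "apply_moves", "arguments": {"commands": [0.2, -0.04, 0, 0, 0, 0, 0.5, 0.2, -0.04, 0, 0, 0, 0, 0.5]}}

```text
t: 24.78
tool_pos: [0.6746, -0.0353, 0.0121]
orientation: [2.841, -0.311, 1.109]
force: [-27.0, 5.2, 20.4]
opening: 0.0097
```

```bash
cat > chk.py <<'E'
from ik import *
s,r=st();d=s["tool_pos"][:2]-[.6432,-.0289];print("adv",d@[.9763,-.2163],"lat",d@[.2163,.9763])
im,_=read_camera("top");g=cv2.cvtColor(im,cv2.COLOR_BGR2GRAY);c,s_=np.cos(-.218),np.sin(-.218)
for off in(-.03,-.02):
    xs=np.arange(.08,.135,.002);X=np.array([[.6766+c*x-s_*(.065+off),-.1031+s_*x+c*(.065+off),.016] for x in xs]);uv=proj('top',X).astype(np.float32)
    print(off,cv2.remap(g,uv[None,:,0],uv[None,:,1],cv2.INTER_LINEAR)[0])
xs=np.arange(.08,.135,.002);X=np.array([[.6766+c*x-s_*(-.065-.04),-.1031+s_*x+c*(-.065-.04),.016] for x in xs]);uv=proj('top',X).astype(np.float32)
print("stored",cv2.remap(g,uv[None,:,0],uv[None,:,1],cv2.INTER_LINEAR)[0])
h=cv2.cvtColor(im,cv2.COLOR_BGR2HSV);m=(h[...,0]>40)&(h[...,0]<85)&(h[...,1]>25);m[:70]=0;m[175:]=0;m[:,:270]=0;m[:,350:]=0;print("green px",m.sum())
E
python3 chk.py
```

```text
t 24.77 tcp [ 0.6746 -0.0353  0.0121] z [ 0.662 -0.144 -0.736] jawyaw -1.7881 q [-0.07  0.    2.21 -0.48  0.21  2.15] F [-27.    5.2  20.4] op 0.0097
adv 0.03200308465125571 lat 0.000582282341865534
-0.03 [164 162 161 163 161 161 162 163 163 162 162 162 161 160 160 162 160 156
 153 155 158 152 146 144 147 147 148 150]
-0.02 [153 153 153 156 157 158 157 158 160 161 161 163 163 160 162 162 160 157
 155 155 157 150 144 143 145 146 148 150]
stored [163 163 163 164 163 163 164 162 163 163 163 163 163 163 165 163 160 157
 154 156 156 149 145 143 143 145 147 149]
green px 2
```

Emit:
{"name": "apply_moves", "arguments": {"commands": [-0.05, 0.01, 0.02, 0, 0, 0, 0.9, 0, 0, 0, 0, 0, 0, 2, 0, 0, 0, 0, 0, 0, 2.5, 0, 0, 0, 0, 0, 0, 2.5, -0.8, 0.18, 0, 0, 0, 0, 2.5, -1.2, 0.26, 0.1, 0, 0, 0, 2.5, -1.8, 0.4, 0.1, 0, 0, 0, 2.5, -1.8, 0.4, 0.1, 0, 0, 0, 2.5]}}

```text
t: 25.82
tool_pos: [0.6153, -0.0223, 0.015]
orientation: [2.841, -0.312, 1.108]
force: [-0.9, -0.0, 0.7]
opening: 0.0253
```

Emit:
{"name": "apply_moves", "arguments": {"commands": [-1.5, 0.3, 0.5, 0, 0, 0, 2.5, -2, 0.4, 2, 0, 0.1, 0, 2.5, -2, 0.4, 3, 0, 0.15, 0, 2.5, -2, 0.5, 4, 0, 0.15, 0, 2.5, -2, 0.5, 4, 0, 0.15, 0, 2.5, 0, 0, 0, 0, 0, 0, 2.5]}}

```text
t: 26.58
tool_pos: [0.5065, 0.0017, 0.1489]
orientation: [2.992, -0.259, 0.258]
force: [0.5, 0.3, -0.1]
opening: 0.025
```

```bash
python3 chk.py
python3 - <<'E'
from fit import *
im,d=read_camera('top');cv2.imwrite('pics/end.png',im)
c,s=np.cos(-.218),np.sin(-.218)
def rk(W):W=W[:,:2]-[.6766,-.1031];return np.c_[W@[c,s],W@[-s,c]]
h=cv2.cvtColor(im,cv2.COLOR_BGR2HSV).astype(int)
m=((h[...,0]<8)|(h[...,0]>172))&(h[...,1]>90);m[:130]=0;m[185:]=0;m[:,:285]=0;m[:,320:]=0
v,u=np.nonzero(m);print("red",len(u));
if len(u):Q=rk(ray('top',np.c_[u,v],.038));print("x",np.percentile(Q[:,0],[3,97]),"y",Q[:,1].mean())
b=im.astype(int);m=(b[...,0]-b[...,2]>22);m[:85]=0;m[150:]=0;m[:,:296]=0;m[:,325:]=0
n,l,stt,ce=cv2.connectedComponentsWithStats(m.astype(np.uint8))
for i in range(1,n):
    if stt[i,4]>15:
        v,u=np.nonzero(l==i);Q=rk(ray('top',np.c_[u,v],.048)).astype(np.float32)*1000
        print("blue",stt[i],Q.mean(0),cv2.minAreaRect(Q))
mm=camera_model('top')
for q in("carb","straightedge"):
    for o in spot_point(q,'top')[:3]:print(q,o["conf"],rk(((np.array(o["point"])-mm["t"])@mm["R"])[None]))
    for o in cut_out(q,'top')[:4]:
        v,u=np.nonzero(o["mask"])
        if u.mean()>280 and u.mean()<340 and v.mean()<160:
            print(q,"mask",o["conf"],cv2.minAreaRect(rk(ray('top',np.c_[u,v],.013)).astype(np.float32)*1000))
E
```

```text
t 26.57 tcp [0.5065 0.0017 0.1489] z [ 0.158 -0.141 -0.977] jawyaw -1.7534 q [ 0.02 -0.26  1.97 -0.15  1.28  1.79] F [ 0.5  0.3 -0.1] op 0.025
adv -0.1401011906530043 lat 0.0003122898044620475
-0.03 [161 159 159 159 160 160 162 163 162 161 160 160 161 162 161 161 158 154
 152 155 155 145 144 144 143 143 145 147]
-0.02 [153 152 153 155 156 156 155 158 160 161 160 159 159 159 160 159 157 152
 151 152 154 147 143 143 144 144 145 146]
stored [161 160 161 163 161 161 162 162 162 162 162 160 160 160 158 160 159 155
 151 153 153 147 142 143 145 144 145 146]
green px 0
red 29
x [-0.04158671 -0.02570402] y 0.06583182732666445
carb 0.75 [[-0.38032919  0.16185966]]
carb 0.47 [[-0.42649254  0.26712646]]
```

Run:
```python
from fit import *
c,s=np.cos(-.218),np.sin(-.218)
inv=lambda xr,yr,z:np.array([.6766+c*xr-s*yr,-.1031+s*xr+c*yr,z])
im=np.mean([read_camera('top')[0].astype(np.float32) for _ in range(6)],0)
xs=np.arange(-.01,.13,.001);ys=np.arange(.005,.125,.001)
def warp(z):
    uv=proj('top',np.array([inv(x,y,z) for x in xs for y in ys])).astype(np.float32).reshape(len(xs),len(ys),2)
    return cv2.remap(im,uv[...,0],uv[...,1],cv2.INTER_LINEAR)
w=warp(.048);br=w[...,0]-w[...,2]
print("b-r pct",np.percentile(br,[5,50,90,97,99.5]).round(1))
m=(br>np.median(br)+10);m[:,:15]=0;m[:,-15:]=0
n,l,st_,ce=cv2.connectedComponentsWithStats(m.astype(np.uint8))
for i in range(1,n):
    if st_[i,4]>60:
        v,u=np.nonzero(l==i);print("blue x",xs[v].mean().round(4),"y",ys[u].mean().round(4),cv2.minAreaRect(np.c_[xs[v],ys[u]].astype(np.float32)*1000))
g=cv2.cvtColor(warp(.013),cv2.COLOR_BGR2GRAY)
print("tray-floor y profile (mm: gray), at x rows")
for x in(.018,.025,.075,.085,.095):
    i=int(round((x+.01)/.001));print(x,[(int(round(ys[j]*1000)),int(g[i-1:i+2,j].mean())) for j in range(20,85,3)])
```

```text
b-r pct [-10.6  -9.3  -6.    0.6   8.5]
blue x 0.0484 y 0.0509 ((47.5, 50.5), (9.0, 49.0), 90.0)
tray-floor y profile (mm: gray), at x rows
0.018 [(25, 160), (28, 160), (31, 161), (34, 160), (37, 158), (40, 156), (43, 155), (46, 155), (49, 156), (52, 155), (55, 155), (58, 155), (61, 155), (64, 153), (67, 153), (70, 154), (73, 154), (76, 154), (79, 153), (82, 154), (85, 156), (88, 154)]
0.025 [(25, 161), (28, 160), (31, 160), (34, 160), (37, 158), (40, 156), (43, 155), (46, 155), (49, 155), (52, 155), (55, 155), (58, 155), (61, 156), (64, 158), (67, 158), (70, 149), (73, 145), (76, 150), (79, 158), (82, 161), (85, 161), (88, 161)]
0.075 [(25, 161), (28, 161), (31, 160), (34, 160), (37, 159), (40, 156), (43, 154), (46, 149), (49, 145), (52, 144), (55, 147), (58, 152), (61, 155), (64, 157), (67, 159), (70, 160), (73, 160), (76, 160), (79, 161), (82, 160), (85, 159), (88, 156)]
0.085 [(25, 160), (28, 161), (31, 161), (34, 160), (37, 158), (40, 156), (43, 154), (46, 152), (49, 150), (52, 149), (55, 149), (58, 153), (61, 155), (64, 156), (67, 159), (70, 152), (73, 144), (76, 147), (79, 157), (82, 160), (85, 160), (88, 160)]
0.095 [(25, 160), (28, 160), (31, 160), (34, 160), (37, 159), (40, 157), (43, 157), (46, 156), (49, 155), (52, 155), (55, 155), (58, 156), (61, 156), (64, 157), (67, 158), (70, 159), (73, 159), (76, 160), (79, 159), (82, 160), (85, 159), (88, 159)]
```

```bash
python3 -c "
from plant import *
print(close_job())"
```

```text
the job is handed in; nothing more can be done
None
```

The straightedge lies against the carburetor flange, and the loaded tray is fully home in the green-floored bay. I handed the job in at about 27 s.

**What I did**
- I gripped the straightedge by its blue rib, set it on the tray floor, pushed it sideways against the flange and let go.
- I gripped the red tab with the gripper leaning back about 20° and slid the tray to the bay and partly in.
- Pushing on with closed fingers moved the tray only about 18 mm. In that push the measured tool position did not fit the tab's position by about 11 mm, and I did not explain it.
- I then re-gripped the tab at about 43° and pushed until the force jumped from about 10 N to 34 N at the back stop. After that I opened the fingers and backed away.

**Last checks (top camera)**
- **Tray depth:** the back rim reads the same as the stored tray's, to about 1–2 mm.
- **Tab:** it lies within about 1 mm of the bay's centre line. Only its end showed, so this gives no accurate depth.
- **Straightedge:** it is parallel to the rack, about 7 mm off the carburetor's middle lengthwise. Its edge is at about y = 63.5 mm and the flange edge at about 63.5 mm in the rack's frame, so the gap is about 0 ± 1.5 mm.
- **Robot:** clear of everything, with no force on the tool.

**What I could not confirm**
- The trained networks no longer found the carburetor or the straightedge under the clear roof. Those positions come from my own image measurements there.
- The picture limit was reached, so I did not look at the final picture by eye.
- I did not measure the bystanders again. I saw no sign of contact with any of them.

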